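Mark three diced batches ready, in order

ROBOT

A 6-joint arm with a two-finger parallel gripper is mounted at the origin on the work surface. World frame = base frame: x ahead of the robot, y to its left, z up, the work surface at z = 0. Lengths are in m, angles in rad, forces in N, time in s.
With the tool pointing down it reaches from about 0.35 to 0.925 m from the base axis. Payload 6.4 kg.
Tool frame: the origin (TCP) lies midway between the tips of the shut fingers; the grasp point (between the pads) lies 19 mm behind it (robot.grip_depth is the distance from the TCP to the grasp point, in m); z points along the fingers, y is the line along which they close (so a half turn about z gives the same grasp; the last joint's range is limited). The gripper opens to 94 mm and grips with 3 to 60 N. Pads are 16 mm wide; open, the fingers measure 119 mm over their backs; the gripper's body (75 mm by 177 mm) begins 78 mm behind the grasp point.
Start: joints at [1.17, 0.245, 1.558, -0, 1.339, -0.174], TCP at [0.146, 0.633, 0.183] pointing down, gripper open.
Joint ranges: [-3.13, 3.13], [-1.02, 2.26], [0.13, 2.54], [-0.95, 4.09], [0.21, 2.88], [-2.74, 2.74]. Speed limits (rad/s): [2.57, 2.57, 3.14, 3.14, 3.14, 3.14].

INTERFACE

Orientations are given as [roll, pitch, yaw] about the fixed x, y, z axes, in that order (R = Rz(yaw) Ry(pitch) Rx(roll)).
In Python, from workcell import robot gives the robot as it stands. Calls block until the motion is done:
- robot.move_ptp(position, orientation): joint-space move of the TCP to a pose.
- robot.movel(position, orientation=None, rate=0.15, until_force=None): straight line of the TCP; orientation=None keeps the orientation; rate is the mean speed in m/s. With until_force (N) it stops when the force on the tool has changed by that much, and returns True; else False.
- robot.set_joints(angles): joint-space move.
- robot.grip(opening): finger opening in m; the grip force is fixed at half the most; returns when the fingers have stopped.
- robot.hold(seconds).
- robot.inverse_kinematics(position, orientation): joint angles nearest the present ones, or None.
- robot.get_obs(): the state.
- robot.get_image(name): name is "side" or "top" or "wrist"; returns (picture, depth): 384x512x3 uint8, red, green, blue; 384x512 float32, m along the optical axis (not along the pixel's ray), 0 where there is no reading.
- robot.get_calibration(name): a dict with "fx", "fy", "cx", "cy" (pixels), "k1" (the pictures are not rectified: a ray, as slopes to the right and down, at radius r is drawn at 1 + k1 r^2 times it, then the intrinsics apply), "extrinsics" (4x4, takes a point from camera to world coordinates). Camera axes: x right, y down, z forward; pixel columns grow to the right and rows downward; lengths in m; the calibration is good to about 2 mm. A picture is of the moment at which its call begins: read the wrist's pose just before it. get_calibration takes no time and is no camera call; for the wrist camera it gives the pose at the moment of the call.
A pose or a line that the arm cannot do raises robot.IKError and nothing moves.
- robot.sign_off(): hands the job in; it is judged then, once.
Trained networks look in the newest picture that a camera, given by its name, has taken for a name from the list of things; names that differ only in an ending like _2 or _b are one class to them, and where a whole thing is asked for, a point or a joint stands for the part that bears it (a point fixed in the world has none). Each returns a list of dicts, best first, with "conf" (0 to 1); they miss things now and then, are a little off and sometimes report something else, mostly with a low value. They report only what shows in the picture. A call takes as long as a camera call. They do not tell look-alikes from the thing itself.
- robot.search_frame(label, camera): "point" ([column, row] in pixels, amid what is visible of it).
The state is a dict: "time_s": time; "qpos": joint angles; "dq": joint speeds; "joint_efforts": joint torques, N m; "tcp_pos": TCP position; "ee_rot": TCP orientation; "force": force on the tool from outside, world axes, zero at the start; "ft_torque": the same for the moment, N m; "gripper_width": finger opening in m; "gripper_force": force on a finger pad.
Only numpy, scipy, OpenCV 4.12 (cv2) and the standard library are available. Lean on these libraries where they do the work, as an engineer would, in place of code of your own. Each camera call takes 0.05 s, during which the arm holds its last target. There are 200 camera calls.

TASK

The taro on the pink, black and white boards is diced, so mark those batches ready for collection: with the fingertips, gently press down the yellow button of the marker in front of the pink board, then the one in front of the black board, then the one in front of the white board, so that each stays down. Leave the green board's button up, and do not pick up or shift the markers, the taro or anything else on the table.

Things in the scene. Friction and masses are not known exactly. Their poses are not given: they have to be found in the camera images.
- pink_board: pink cutting board, 240 (own x) x 150 (own y) x 12 mm, fixed to the table; origin at the centre of its underside, x pointing away from the robot along its length. A fixed pile of small taro dice lies on it, up to 45 mm above the table.
- pink_marker: batch marker of the pink board: loose grey block 60 x 60 x 30 mm, about 0.7 kg, standing on the table just in front (robot side) of that board, with a yellow push button on its top; origin at the centre of its underside, z up. All four markers look the same, and the one nearest a board's robot-side edge belongs to that board.
- pink_button_top (a point): centre of the flat top of the yellow button (36 mm across) on the pink board's marker; 61 mm above the table when up, 49 mm when fully down, moves with the button. The yellow cap is cushioned on its stem: it gives 1 mm for every 3 N (6 mm at most) and springs back, so pushing on past the end of the stroke raises the force by 3 N per mm.
- pink_button (a joint): how far the pink marker's button is pressed straight down: 0 is up (start), 0.012 m is the end of its stroke. No spring: it slides against a friction of about 3 N (a little more if pushed fast) and stays where it is left; it counts as down beyond 0.007 m.
- black_board: black cutting board, 240 (own x) x 150 (own y) x 12 mm, fixed to the table; origin at the centre of its underside, x pointing away from the robot along its length. A fixed pile of small taro dice lies on it, up to 45 mm above the table.
- black_marker: batch marker of the black board: loose grey block 60 x 60 x 30 mm, about 0.7 kg, standing on the table just in front (robot side) of that board, with a yellow push button on its top; origin at the centre of its underside, z up. All four markers look the same, and the one nearest a board's robot-side edge belongs to that board.
- black_button_top (a point): centre of the flat top of the yellow button (36 mm across) on the black board's marker; 61 mm above the table when up, 49 mm when fully down, moves with the button. The yellow cap is cushioned on its stem: it gives 1 mm for every 3 N (6 mm at most) and springs back, so pushing on past the end of the stroke raises the force by 3 N per mm.
- black_button (a joint): how far the black marker's button is pressed straight down: 0 is up (start), 0.012 m is the end of its stroke. No spring: it slides against a friction of about 3 N (a little more if pushed fast) and stays where it is left; it counts as down beyond 0.007 m.
- white_board: white cutting board, 240 (own x) x 150 (own y) x 12 mm, fixed to the table; origin at the centre of its underside, x pointing away from the robot along its length. A fixed pile of small taro dice lies on it, up to 45 mm above the table.
- white_marker: batch marker of the white board: loose grey block 60 x 60 x 30 mm, about 0.7 kg, standing on the table just in front (robot side) of that board, with a yellow push button on its top; origin at the centre of its underside, z up. All four markers look the same, and the one nearest a board's robot-side edge belongs to that board.
- white_button_top (a point): centre of the flat top of the yellow button (36 mm across) on the white board's marker; 61 mm above the table when up, 49 mm when fully down, moves with the button. The yellow cap is cushioned on its stem: it gives 1 mm for every 3 N (6 mm at most) and springs back, so pushing on past the end of the stroke raises the force by 3 N per mm.
- white_button (a joint): how far the white marker's button is pressed straight down: 0 is up (start), 0.012 m is the end of its stroke. No spring: it slides against a friction of about 3 N (a little more if pushed fast) and stays where it is left; it counts as down beyond 0.007 m.
- green_board: green cutting board, 240 (own x) x 150 (own y) x 12 mm, fixed to the table; origin at the centre of its underside, x pointing away from the robot along its length. No dice lie on it: its taro is not diced yet.
- green_marker: batch marker of the green board: loose grey block 60 x 60 x 30 mm, about 0.7 kg, standing on the table just in front (robot side) of that board, with a yellow push button on its top; origin at the centre of its underside, z up. All four markers look the same, and the one nearest a board's robot-side edge belongs to that board.
- green_button_top (a point): centre of the flat top of the yellow button (36 mm across) on the green board's marker; 61 mm above the table when up, 49 mm when fully down, moves with the button. The yellow cap is cushioned on its stem: it gives 1 mm for every 3 N (6 mm at most) and springs back, so pushing on past the end of the stroke raises the force by 3 N per mm.
- green_button (a joint): how far the green marker's button is pressed straight down: 0 is up (start), 0.012 m is the end of its stroke. No spring: it slides against a friction of about 3 N (a little more if pushed fast) and stays where it is left; it counts as down beyond 0.007 m.
- pink_taro: loose block of taro, 42 x 42 x 40 mm, standing on the far half of the pink board; origin at the centre of its underside.
- black_taro: loose block of taro, 42 x 42 x 40 mm, standing on the far half of the black board; origin at the centre of its underside.
- white_taro: loose block of taro, 42 x 42 x 40 mm, standing on the far half of the white board; origin at the centre of its underside.
- green_taro: loose block of taro, 42 x 42 x 40 mm, standing on the far half of the green board; origin at the centre of its underside.
- mug: loose blue mug, 76 mm across, 85 mm tall, on the robot's side of the table; origin at the centre of its underside.
- bowl: loose steel bowl, 100 mm across, 50 mm tall, on the robot's side of the table; origin at the centre of its underside.
- spoon: loose spoon lying on the robot's side of the table, under 30 mm high; origin about the middle of its underside.
Mind the look-alikes: they are no part of the job. What is shaped like the pink_marker but orange is not meant. Leave any orange look-alike of the white_marker alone.

How it is judged:
By the outcome, as a careful person would: the job done as asked, in the order asked, and still so for the second after the job is handed in, with the robot touching nothing.
It also fails if it takes over 54 s, if anything falls off the work surface, if the arm or the gripper's body presses on something with over 40 N, if the wrist force passes 120 N, or if a joint passes its speed limit or range.

## Working session

There is one attempt and no reset: what is moved stays moved. The work goes in short steps, each a Python script; the robot and the scene stay as the last script left them, time stands still between calls to the robot, and variables do not carry over. Pictures are saved under pics/ and viewed, at most 10 in all, crops included, and the job is handed in when it is done.

```bash
mkdir -p pics
cat > h.py <<'E'
import numpy as np, cv2
from workcell import robot
def world(px,z_depth,cal):
    fx,fy,cx,cy,k=[cal[i] for i in("fx","fy","cx","cy","k1")]
    d=np.array([(px[0]-cx)/fx,(px[1]-cy)/fy]); u=d.copy()
    for _ in range(20): u=d/(1+k*(u@u))
    p=np.array([u[0]*z_depth,u[1]*z_depth,z_depth,1])
    return (np.array(cal["extrinsics"])@p)[:3]
def at_height(px,h,cal):
    a=world(px,0.,cal);b=world(px,1.,cal);return a+(b-a)*(h-a[2])/(b[2]-a[2])
E
python3 - <<'E'
from h import *
for c in("top","side"):
    im,d=robot.get_image(c);cal=robot.get_calibration(c)
    np.savez(f"pics/{c}.npz",im=im,d=d);cv2.imwrite(f"pics/{c}0.png",im[:,:,::-1])
    print(c,np.round(cal["extrinsics"],3).tolist())
    for n in("pink_button_top","pink_marker","pink_board","black_board","white_board","green_board"):
        for r in robot.search_frame(n,c):
            p=r["point"];z=d[int(p[1]),int(p[0])]
            print(n,np.round(p),round(r["conf"],2),np.round(world(p,z,cal),3) if z>0 else None)
E
```

```text
top [[0.022, -0.991, 0.129, 0.373], [-1.0, -0.024, -0.011, -0.025], [0.014, -0.128, -0.992, 1.247], [0.0, 0.0, 0.0, 1.0]]
pink_button_top [188. 214.] 0.65 [0.465 0.136 0.057]
pink_button_top [120. 272.] 0.64 [0.311 0.306 0.061]
pink_button_top [200. 129.] 0.4 [0.692 0.115 0.053]
pink_marker [122. 272.] 0.94 [0.313 0.3   0.061]
pink_marker [136. 161.] 0.31 [0.609 0.292 0.015]
pink_board [200. 159.] 0.75 [0.613 0.112 0.042]
pink_board [281. 160.] 0.44 [ 0.622 -0.104  0.007]
black_board [356. 151.] 0.93 [ 0.653 -0.311  0.008]
white_board [279. 159.] 0.76 [ 0.625 -0.098  0.009]
white_board [200. 161.] 0.27 [0.607 0.114 0.044]
green_board [138. 159.] 0.97 [0.615 0.287 0.013]
green_board [120. 210.] 0.75 [0.47  0.314 0.06 ]
side [[0.832, -0.286, 0.475, 0.105], [-0.554, -0.45, 0.701, -0.678], [0.013, -0.846, -0.533, 0.574], [0.0, 0.0, 0.0, 1.0]]
pink_button_top [197. 185.] 0.39 [0.468 0.125 0.063]
pink_marker [127. 184.] 0.59 [0.318 0.294 0.031]
pink_marker [288. 221.] 0.58 [ 0.596 -0.12   0.038]
pink_marker [196. 191.] 0.56 [0.464 0.127 0.043]
pink_board [243. 191.] 0.58 [0.589 0.079 0.027]
black_board [356. 267.] 0.63 [ 0.624 -0.325  0.031]
white_board [378. 240.] 0.71 [ 0.714 -0.302  0.05 ]
white_board [288. 221.] 0.68 [ 0.597 -0.119  0.038]
white_board [155. 193.] 0.65 [0.347 0.125 0.076]
white_board [247. 230.] 0.44 [ 0.471 -0.123  0.063]
white_board [242. 228.] 0.27 [ 0.468 -0.107  0.063]
green_board [211. 165.] 0.96 [0.604 0.299 0.012]
green_board [195. 188.] 0.49 [0.46  0.124 0.058]
```

View pics/top0.png

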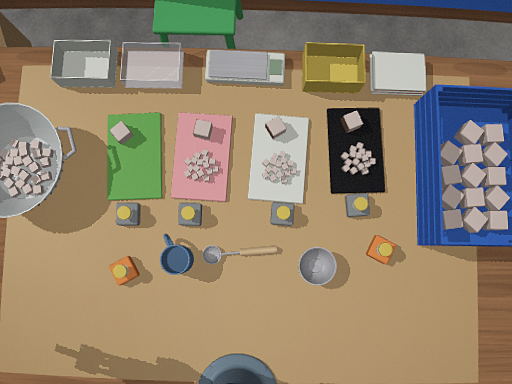

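View pics/side0.png

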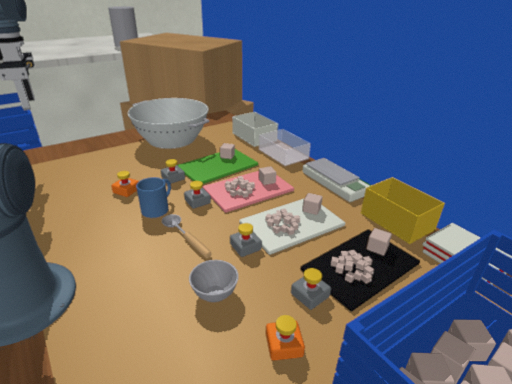

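Top view: the grey markers with yellow buttons are at (124,213) green, (189,213) pink, (283,213) white and (360,205) black. The orange look-alikes at (120,271) and (382,250) stand away from the boards and are excluded. Each grey marker is directly in front of its own board's robot-side edge. I'll refine the button centres from both cameras and confirm with one crop.

Run:
```python
from h import *
seeds=dict(top=dict(green=(124,213),pink=(189,213),white=(283,213),black=(360,205)),side=dict(green=(172,163),pink=(196,187),white=(246,230),black=(313,276)))
for c in("top","side"):
    f=np.load(f"pics/{c}.npz");im,d=f["im"],f["d"];cal=robot.get_calibration(c)
    hsv=cv2.cvtColor(im,cv2.COLOR_RGB2HSV)
    m=cv2.inRange(hsv,(22,170,90),(34,255,255))
    n,lab,st,cen=cv2.connectedComponentsWithStats(m)
    for k,s in seeds[c].items():
        i=min((i for i in range(1,n) if st[i,4]>25),key=lambda i:np.hypot(*(cen[i]-s)))
        v,u=np.where(lab==i)
        P=np.array([world((a,b),d[b,a],cal) for a,b in zip(u,v)])
        T=P[np.abs(P[:,2]-.061)<.004]
        e=(T.max(0)+T.min(0))/2 if len(T) else None
        print(c,k,np.round(cen[i],1),st[i,2:5],"cen@61",np.round(at_height(cen[i],.061,cal),3),"top pts",len(T),np.round(T.mean(0),3),np.round(e,3),np.round(np.ptp(T,0),3))
im=np.load("pics/top.npz")["im"][100:290,95:410]
cv2.imwrite("pics/crop.png",cv2.resize(im,None,fx=2.5,fy=2.5,interpolation=cv2.INTER_CUBIC)[:,:,::-1])
o=robot.get_obs();print(o["time_s"],o["ee_rot"],o["gripper_width"],o["force"])
```

```text
Traceback (most recent call last):
ValueError: min() iterable argument is empty
```

Run:
```python
from h import *
seeds=dict(top=dict(green=(124,213),pink=(189,213),white=(283,213),black=(360,205)),side=dict(green=(172,163),pink=(196,187),white=(246,230),black=(313,276)))
for c in("top","side"):
    f=np.load(f"pics/{c}.npz");im,d=f["im"],f["d"];cal=robot.get_calibration(c)
    hsv=cv2.cvtColor(im,cv2.COLOR_RGB2HSV)
    print(c,[hsv[s[1],s[0]].tolist() for s in seeds[c].values()])
    m=cv2.inRange(hsv,(20,165,110),(36,255,255))
    n,lab,st,cen=cv2.connectedComponentsWithStats(m)
    for k,s in seeds[c].items():
        L=[i for i in range(1,n) if st[i,4]>15 and np.hypot(*(cen[i]-s))<12]
        if not L: print(k,"none");continue
        i=min(L,key=lambda i:np.hypot(*(cen[i]-s)))
        v,u=np.where(lab==i)
        P=np.array([world((a,b),d[b,a],cal) for a,b in zip(u,v)])
        T=P[np.abs(P[:,2]-.061)<.005]
        print(c,k,np.round(cen[i],1),st[i,2:5],"cen@61",np.round(at_height(cen[i],.061,cal),3),"pts",len(T),*( [np.round(T.mean(0),3),np.round(np.ptp(T,0),3)] if len(T) else []))
im=np.load("pics/top.npz")["im"][100:290,95:410]
cv2.imwrite("pics/crop.png",cv2.resize(im,None,fx=2.5,fy=2.5,interpolation=cv2.INTER_CUBIC)[:,:,::-1])
o=robot.get_obs();print(o["time_s"],o["ee_rot"],o["gripper_width"],o["force"])
```

```text
top [[24, 138, 203], [24, 139, 200], [25, 140, 200], [25, 143, 198]]
green none
pink none
white none
black none
side [[24, 186, 204], [24, 195, 169], [24, 184, 213], [24, 197, 199]]
side green [170.9 162.3] [11  8 73] cen@61 [0.463 0.299 0.061] pts 62 [0.463 0.3   0.062] [0.032 0.033 0.009]
side pink [196.  184.5] [13  9 91] cen@61 [0.468 0.133 0.061] pts 83 [0.467 0.133 0.062] [0.034 0.034 0.009]
side white [245.2 228.8] [ 14  11 125] cen@61 [ 0.473 -0.113  0.061] pts 115 [ 0.473 -0.113  0.062] [0.032 0.032 0.009]
side black [312.3 275.3] [ 18  16 224] cen@61 [ 0.503 -0.313  0.061] pts 210 [ 0.502 -0.313  0.062] [0.035 0.034 0.01 ]
0.7 [3.14154799e+00 6.01693943e-05 2.91482622e+00] 0.09394950654618787 [ 0.06600513 -0.37490779 -0.41867636]
```

View pics/crop.png

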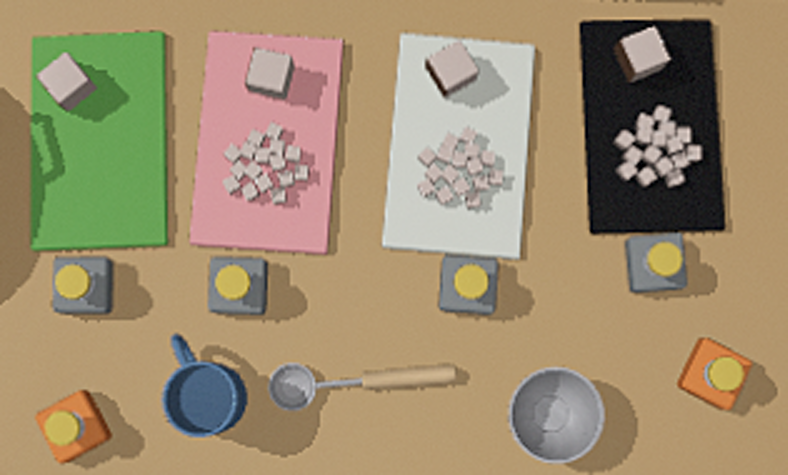

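The crop confirms four grey markers, each at its board's near edge. The orange ones (crop (75,425) and (710,375)) are clearly separate. Side and top estimates agree to about 3 mm, at the expected 61 mm height. I'll press pink first.

```bash
cat >> h.py <<'E'
R=[np.pi,0,2.915]
def press(x,y):
    robot.move_ptp([x,y,.16],R)
    robot.movel([x,y,.075],R,rate=.12)
    hit=robot.movel([x,y,.0445],R,rate=.02,until_force=8)
    o=robot.get_obs();print("hit",hit,np.round(o["tcp_pos"],4),np.round(o["force"],1))
    robot.movel([x,y,.075],R,rate=.05); robot.movel([x,y,.16],R,rate=.15)
    o=robot.get_obs();print(round(o["time_s"],2),np.round(o["force"],1))
E
python3 - <<'E'
from h import *
cal=robot.get_calibration("top")
for p in((187.8,213.2),(361,203.6),(283.4,212.8)):print(np.round(at_height(p,.061,cal),3))
robot.grip(0); p=robot.get_obs()["tcp_pos"]
robot.movel([p[0],p[1],.24])
press(.466,.134)
im,d=robot.get_image("side");np.savez("pics/side1.npz",im=im,d=d)
cv2.imwrite("pics/s1.png",cv2.resize(im[130:330,100:400],None,fx=2.5,fy=2.5)[:,:,::-1])
E
```

```text
[0.467 0.137 0.061]
[ 0.503 -0.312  0.061]
[ 0.474 -0.109  0.061]
hit False [0.4661 0.134  0.0446] [0.2 0.8 0.1]
8.8 [0.1 0.3 0.1]
```

View pics/s1.png

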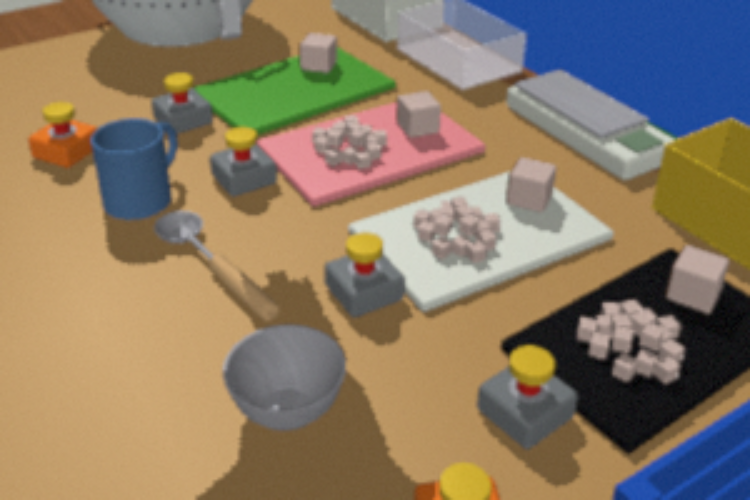

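The force stayed near 0 at z = 0.0446 and the button is still up. The arm does not appear in the crop either, so I need the full pictures and joint state before moving again.

Run:
```python
from h import *
o=robot.get_obs();print({k:np.round(v,3).tolist() for k,v in o.items()})
a=np.load("pics/side1.npz")["im"];b,d=robot.get_image("top");w,wd=robot.get_image("wrist")
np.savez("pics/top1.npz",im=b,d=d)
print(np.round(robot.get_calibration("wrist")["extrinsics"],3).tolist())
s=lambda i:cv2.resize(i,(400,300))
cv2.imwrite("pics/all1.png",np.vstack([np.hstack([s(a),s(b)]),np.hstack([s(w),s(w)*0])])[:,:,::-1])
```

```text
{'time_s': 8.85, 'qpos': [0.046, -0.128, 1.994, -0.0, 1.279, -1.299], 'dq': [-0.002, 0.007, 0.006, -0.002, 0.001, -0.0], 'joint_efforts': [0.011, -25.975, -31.247, 0.005, 0.071, 0.0], 'tcp_pos': [0.465, 0.134, 0.159], 'ee_rot': [-3.141, -0.003, 2.915], 'force': [-0.338, -0.803, -0.03], 'ft_torque': [0.061, 0.027, -0.003], 'gripper_force': 0.0, 'gripper_width': 0.001}
[[0.225, 0.944, 0.243, 0.394], [0.974, -0.217, -0.057, 0.15], [-0.001, 0.249, -0.968, 0.36], [0.0, 0.0, 0.0, 1.0]]
```

View pics/all1.png

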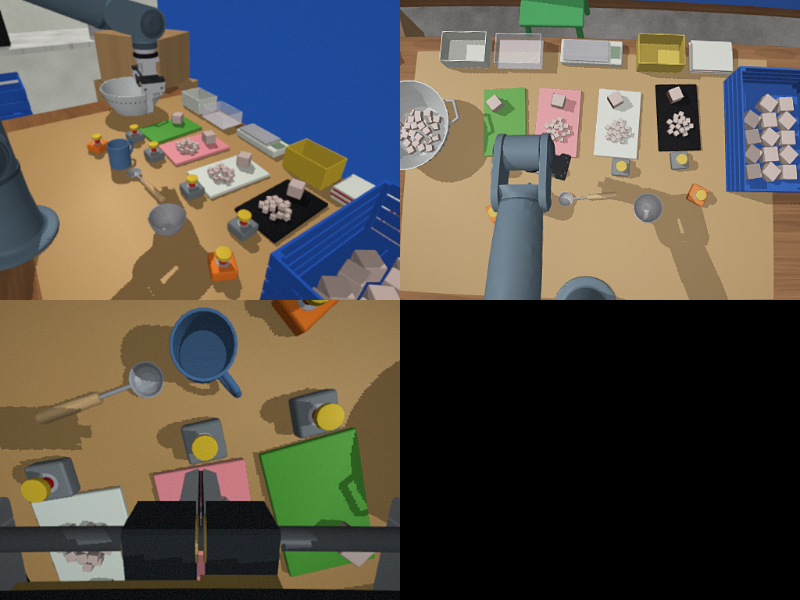

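```bash
cat >> h.py <<'E'
def project(P,cal):
    p=np.linalg.inv(np.array(cal["extrinsics"]))@np.append(P,1); u=p[:2]/p[2]; u=u*(1+cal["k1"]*(u@u))
    return np.array([u[0]*cal["fx"]+cal["cx"],u[1]*cal["fy"]+cal["cy"]])
E
python3 - <<'E'
from h import *
im,d=robot.get_image("wrist");cal=robot.get_calibration("wrist");np.savez("pics/w1.npz",im=im,d=d)
t=robot.get_obs()["tcp_pos"]
for c in("wrist","side","top"): print(c,"tcp px",np.round(project(t,robot.get_calibration(c)),1))
print("expected pink px in wrist",np.round(project([.466,.134,.061],cal),1))
hsv=cv2.cvtColor(im,cv2.COLOR_RGB2HSV);m=cv2.inRange(hsv,(20,130,110),(36,255,255))
n,lab,st,cen=cv2.connectedComponentsWithStats(m)
for i in range(1,n):
    if st[i,4]>250:
        u,v=cen[i].astype(int);print(np.round(cen[i],1),st[i,2:5],"depth",np.round(world(cen[i],d[v,u],cal),3),"@61",np.round(at_height(cen[i],.061,cal),3))
s=np.load("pics/side1.npz");
a=cv2.resize(s["im"][0:200,100:300],(600,600))
p=project(t,robot.get_calibration("side"));cv2.drawMarker(a,(int((p[0]-100)*3),int(p[1]*3)),(255,0,0))
cv2.imwrite("pics/a.png",a[:,:,::-1])
E
```

```text
wrist tcp px [256.9 218.5]
side tcp px [192.5 153. ]
top tcp px [183.5 210.7]
expected pink px in wrist [257.2 187.3]
[422.8 149.1] [ 36  35 975] depth [0.464 0.304 0.063] @61 [0.465 0.305 0.061]
[261.8 188.6] [ 34  32 855] depth [0.469 0.138 0.061] @61 [0.469 0.138 0.061]
[ 44.7 243.4] [ 39  30 918] depth [ 0.475 -0.104  0.062] @61 [ 0.475 -0.105  0.061]
```

View pics/a.png

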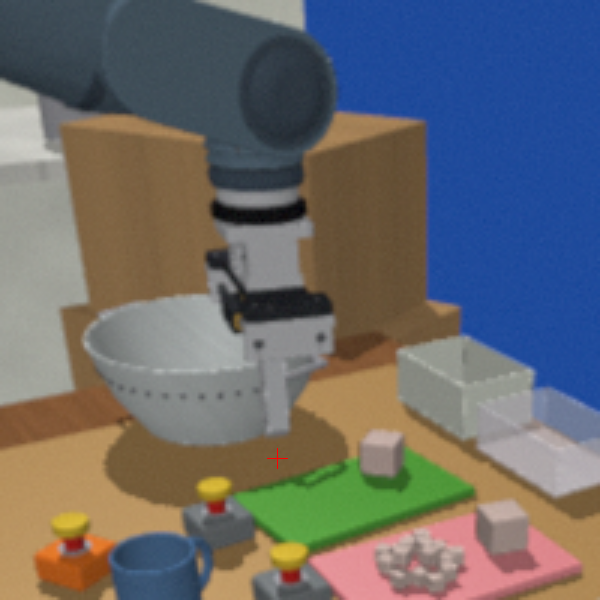

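The projected TCP (crop (277,459)) lies about 9 px below the visible fingertip (crop (277,431)). That suggests the real tip is higher than reported, so I'll measure it with depth.

Run:
```python
from h import *
im,d=robot.get_image("side");cal=robot.get_calibration("side")
print("tcp",robot.get_obs()["tcp_pos"],robot.get_obs()["time_s"])
for v in range(126,156,2):
    print(v,[(u,np.round(world((u,v),d[v,u],cal),3).tolist()) for u in(190,193)])
w=np.load("pics/w1.npz");cw=robot.get_calibration("wrist")
print("wrist")
for v in range(206,262,4): print(v,np.round(world((257,v),w["d"][v,257],cw),3), np.round(world((252,v),w["d"][v,252],cw),3))
```

```text
tcp [0.4653463  0.13394542 0.15891414] 9.05
126 [(190, [0.461, 0.126, 0.238]), (193, [0.467, 0.122, 0.238])]
128 [(190, [0.458, 0.12, 0.235]), (193, [0.466, 0.121, 0.233])]
130 [(190, [0.458, 0.122, 0.229]), (193, [0.466, 0.122, 0.227])]
132 [(190, [0.458, 0.124, 0.223]), (193, [0.467, 0.124, 0.221])]
134 [(190, [0.458, 0.123, 0.218]), (193, [0.465, 0.121, 0.217])]
136 [(190, [0.458, 0.125, 0.212]), (193, [0.467, 0.125, 0.21])]
138 [(190, [0.456, 0.122, 0.208]), (193, [0.464, 0.121, 0.206])]
140 [(190, [0.458, 0.126, 0.2]), (193, [0.465, 0.124, 0.2])]
142 [(190, [0.456, 0.123, 0.197]), (193, [0.463, 0.121, 0.195])]
144 [(190, [0.458, 0.129, 0.188]), (193, [0.466, 0.128, 0.186])]
146 [(190, [0.619, 0.499, 0.003]), (193, [0.63, 0.496, 0.002])]
148 [(190, [0.61, 0.479, 0.005]), (193, [0.621, 0.477, 0.003])]
150 [(190, [0.603, 0.466, 0.003]), (193, [0.615, 0.464, 0.001])]
152 [(190, [0.597, 0.453, 0.002]), (193, [0.607, 0.447, 0.002])]
154 [(190, [0.591, 0.441, -0.0]), (193, [0.596, 0.425, 0.006])]
wrist
206 [0.496 0.127 0.03 ] [0.495 0.121 0.029]
210 [0.51  0.124 0.001] [0.508 0.118 0.001]
214 [0.511 0.123 0.012] [0.511 0.117 0.011]
218 [0.457 0.136 0.181] [0.455 0.133 0.186]
222 [0.457 0.136 0.189] [0.455 0.133 0.194]
226 [0.457 0.136 0.195] [0.455 0.134 0.2  ]
230 [0.457 0.136 0.201] [0.455 0.134 0.205]
234 [0.457 0.136 0.208] [0.455 0.134 0.211]
238 [0.457 0.136 0.213] [0.455 0.134 0.216]
242 [0.458 0.136 0.217] [0.455 0.134 0.222]
246 [0.457 0.136 0.222] [0.455 0.134 0.226]
250 [0.457 0.136 0.228] [0.455 0.134 0.231]
254 [0.457 0.136 0.231] [0.455 0.134 0.235]
258 [0.457 0.136 0.235] [0.455 0.134 0.239]
```

Both cameras put the real tip at z ≈ 0.183 against a reported 0.159, so the tip is about 24 mm higher than the TCP says; laterally it agrees. The first press never reached the button. I'll command lower, with the force stop as guard.

```bash
cat >> h.py <<'E'
OFF=.024   # real tip is this much above the reported TCP
def press(x,y):
    robot.move_ptp([x,y,.13],R)
    robot.movel([x,y,.070-OFF],R,rate=.1)
    hit=robot.movel([x,y,.042-OFF],R,rate=.015,until_force=8)
    o=robot.get_obs();print("hit",hit,np.round(o["tcp_pos"],4),np.round(o["force"],1))
    robot.movel([x,y,.070-OFF],R,rate=.05); robot.movel([x,y,.13],R,rate=.15)
    o=robot.get_obs();print(round(o["time_s"],2),np.round(o["force"],1))
def tops():
    im,d=robot.get_image("side");cal=robot.get_calibration("side")
    m=cv2.inRange(cv2.cvtColor(im,cv2.COLOR_RGB2HSV),(20,165,110),(36,255,255))
    n,lab,st,cen=cv2.connectedComponentsWithStats(m)
    for i in range(1,n):
        if 40<st[i,4]<400:
            v,u=np.where(lab==i);P=np.array([world(q,d[q[1],q[0]],cal) for q in zip(u,v)])
            print(np.round(cen[i],1),st[i,4],np.round(np.median(P,0),3))
    return im
E
python3 - <<'E'
from h import *
press(.467,.136)
tops()
E
```

```text
hit True [0.4671 0.136  0.0237] [-2.7  0.6  8.2]
12.98 [0.7 0.4 0.3]
[170.9 162.4] 73 [0.463 0.298 0.062]
[122.9 174.5] 78 [0.314 0.297 0.062]
[196.3 188. ] 87 [0.468 0.132 0.05 ]
[245.1 228.8] 124 [ 0.472 -0.114  0.062]
[312.3 275.3] 224 [ 0.501 -0.314  0.062]
[285.6 324.5] 325 [ 0.385 -0.377  0.062]
```

Pink is down: its top is at 0.050 and it has not shifted. Next black, then white.

Run:
```python
from h import *
press(.503,-.312); tops()
press(.474,-.109); robot.movel([.42,-.02,.25],R,rate=.2)
im=tops(); cv2.imwrite("pics/end.png",im[:,:,::-1]); print(robot.get_obs()["time_s"])
```

```text
hit True [ 0.5031 -0.3121  0.0239] [-2.5  1.7  8.5]
18.38 [-0.5 -0.1 -0.4]
[170.9 162.4] 73 [0.463 0.296 0.062]
[123.  174.5] 79 [0.314 0.298 0.062]
[196.3 188.1] 86 [0.468 0.132 0.05 ]
[245.2 228.8] 127 [ 0.472 -0.114  0.062]
[311.8 279.7] 214 [ 0.502 -0.314  0.05 ]
[285.7 324.5] 322 [ 0.384 -0.378  0.062]
hit True [ 0.4742 -0.1091  0.0237] [-2.5  1.3  8.7]
22.94 [-0.2  0.6  0.1]
[170.8 162.4] 74 [0.463 0.298 0.062]
[122.9 174.4] 78 [0.314 0.299 0.062]
[196.3 188.2] 84 [0.467 0.131 0.05 ]
[245.3 232.8] 126 [ 0.473 -0.114  0.05 ]
[311.8 279.7] 214 [ 0.502 -0.314  0.05 ]
[285.6 324.5] 323 [ 0.384 -0.377  0.062]
23.9333
```

View pics/end.png

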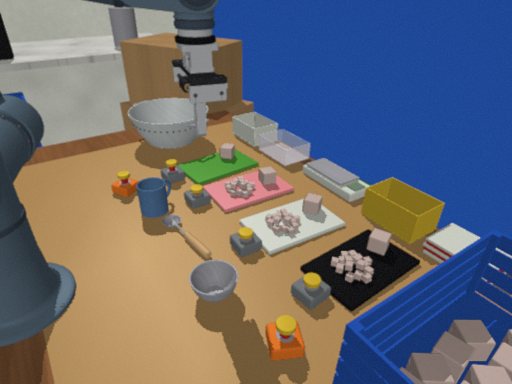

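The picture shows pink (196,188), white (245,233) and black (312,280) down. Green (171,162) and both orange markers are still up, nothing has moved, and the gripper is clear.

```bash
python3 -c "
from workcell import robot
print(robot.sign_off())"
```

```text
the job is handed in; nothing more can be done
None
```

The pink, black and white buttons were pressed down in that order with about 8–9 N each and stayed down, the green button is still up, nothing else shifted in the camera check, and I handed the job in at about 24 s; a first try at pink stopped short of the button because the fingertips sit about 24 mm higher than the robot reports, and I corrected for that.

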